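# Switch off the kettle's plate and set the pot's to simmer

## Robot

A 6-joint arm with a two-finger parallel gripper is mounted at the origin on a cart in front of the work surface, level with it; the furniture and walls round the work are solid. World frame = base frame: x ahead of the robot, y to its left, z up, the work surface at z = 0. Lengths are in m, angles in rad, forces in N, time in s.
With the tool pointing down it reaches from about 0.425 to 0.95 m from the base axis. Payload 3.5 kg.
Tool frame: the origin (TCP) lies at the very end of the fingers, on their centre line; the grasp point (between the pads) lies 19 mm behind it (ctrl.grip_point_offset is the distance from the TCP to the grasp point, in m); z points along the fingers, y is the line along which they close (so a half turn about z gives the same grasp; the last joint's range is limited). The gripper opens to 85 mm and grips with 20 to 120 N. Pads are 22 mm wide; open, the fingers measure 114 mm over their backs; the gripper's body (76 mm by 85 mm) begins 54 mm behind the grasp point. The pads swing forward as they close: fully open they stand 13 mm farther back than shut.
Start: joints at [-1.393, 0.286, 1.577, -0, 1.279, -0.15], TCP at [0.217, -0.639, 0.231] pointing down, gripper open.
Joint ranges: [-2.77, 2.77], [-0.9, 2.22], [0.21, 2.48], [-1.53, 4.67], [0.24, 2.81], [-2.84, 2.84]. Speed limits (rad/s): [2.79, 2.79, 3.14, 3.14, 3.14, 3.14].

## Interface

Orientations are given as a unit quaternion [x, y, z, w].
In Python, from plant import ctrl gives the robot as it stands. The module is installed in compiled form; this text tells all that it offers.
- The arm moves only by the shell command python3 -m pendant 'ROWS' [OPENING] [FORCE]. ROWS is JSON, a list of rows, each an object of numbers: "dx", "dy", "dz": the shift along the tool's x, y, z in cm; "twist": the turn about the tool's z in degrees. A call has 1 to 10 rows; each row is the pose to reach, as a shift and turn from the pose commanded when the call began, along the tool's axes at that moment; what a row does not reach only later rows make up. A row lasts 1/8 s, in which the tool goes at most 62.5 mm and 10.7 degrees, less where a joint would pass 70% of its speed; a pose out of reach is approached as far as the arm can. A call with a gripper value outside its range is refused whole. OPENING is the opening in per cent of the stroke, from 0 (shut) to 100 (fully open), set as the call begins (- or left out, the last holds). The fingers move at their own pace and stop on an object; FORCE is the grip in N (left out, the last holds). Time passes only in rows, so rows that repeat a pose let the fingers close. It gives the time, the measured TCP pose, the force, the opening and the grip force at its end, in the units of the state.
- ctrl.get_state(): the state, without advancing time (a new reading comes with each control period).
- ctrl.read_camera(name): name is "scene" or "side" or "wrist"; returns a dict with "img" (420x560x3 uint8, red, green, blue), "depth" (420x560 float32, m along the optical axis (not along the pixel's ray), 0 where there is no reading), "camera_matrix" (3x3 intrinsics, pixels), "xyz" and "rotation" of the camera in the world; the wrist camera has in their place "tool_from_camera" (4x4, takes a point from camera to tool coordinates, whose origin is the TCP and whose axes are the flange's). Camera axes: x right, y up, looking along -z (the intrinsics and any distortion apply to the point x, -y, -z); pixel columns grow to the right and rows downward; lengths in m; the calibration is good to about 2 mm. A picture is of the moment at which its call begins: read the wrist's pose just before it.
- ctrl.sign_off(): hands the job in; it is judged then, once.
The state is a dict: "time": time; "qpos": joint angles; "dq": joint speeds; "joint_efforts": joint torques, N m; "eef_pos": TCP position; "tcp_rot": TCP orientation; "contact_force": force on the tool from outside, world axes, zero at the start; "wrist_torque": the same for the moment, N m; "opening": opening from 0.0 (shut) to 1.0 (fully open); "finger_force": force on a finger pad.
Only numpy, scipy, OpenCV 4.12 (cv2) and the standard library are available. Lean on these libraries where they do the work, as an engineer would, in place of code of your own. Each camera call takes 0.05 s, during which the arm holds its last target. There are 200 camera calls.

## Task

On the two-plate hob, push round the tabs of the two front dials with your fingertips: turn the plate under the kettle (the one with the arched handle) off, its tab at the ring mark, and set the plate under the lidded pot without one to simmer, its tab at the two-dot mark. Each dial works the plate straight behind it, and either vessel may be on either plate. Nothing is to be picked up: leave the kettle, the pot and everything else standing where it is.

Things in the scene. Friction and masses are not known exactly. Their poses are not given: they have to be found in the camera images.
- hob: Low aluminium two-plate hob, fixed, 385 mm (its x) by 490 mm (y), deck at 55 mm. Origin on the worktop 235 mm behind its front edge, mid-width; x to its back, y to its left. Plates (180 mm across) at x 0.055, y +-0.12; dials at x -0.125, y +-0.12. Round the front of each dial, 87 mm from its axis, are four raised marks, clockwise from above: ring, one, two, three dots.
- left_plate (a point): Centre of the left plate's top, 65 mm above the worktop.
- right_plate (a point): Centre of the right plate's top, 65 mm above the worktop.
- left_dial_axis (a point): Point on the left dial's upright axis at the deck. The dial's round hub is 48 mm across and 13 mm high, and its tab (see left_tab) is all there is to push.
- right_dial_axis (a point): The same for the right dial.
- left_tab (a point): Point on the left dial's tab, 52 mm out from the dial's axis, 24 mm above the deck. The tab is a straight upright fin of the dial along a radius, 10 mm thick, its end 70 mm from the axis, its lower edge 10 mm and top 38 mm above the deck; a thin line on its top points at the mark. It turns with the dial.
- right_tab (a point): Point on the right dial's tab, 52 mm out from the dial's axis, 24 mm above the deck. The tab is a straight upright fin of the dial along a radius, 10 mm thick, its end 70 mm from the axis, its lower edge 10 mm and top 38 mm above the deck; a thin line on its top points at the mark. It turns with the dial.
- left_dial (a joint): Angle of the left dial, rad, growing clockwise from above. Marks: 0.0 ring (off), 0.6 one dot, 1.2 two dots, 1.8 three dots; stops just past the ends. The tab points along pi + 0.9 - q in the hob's frame (counter-clockwise from its x axis; at 0.9 straight to the front). Friction holds it where it is left, also between marks; about 2 N at the tab turns it.
- right_dial (a joint): Angle of the right dial, rad, growing clockwise from above. Marks: 0.0 ring (off), 0.6 one dot, 1.2 two dots, 1.8 three dots; stops just past the ends. The tab points along pi + 0.9 - q in the hob's frame (counter-clockwise from its x axis; at 0.9 straight to the front). Friction holds it where it is left, also between marks; about 2 N at the tab turns it.
- kettle_center (a point): Middle of the belly of the red kettle with the arched black handle, 60 mm above the plate; loose, 196 mm across, 217 mm high with its handle. Stands on one of the plates, within about 25 mm of its middle.
- red_pot_center (a point): Middle of the body of the red lidded pot (a spout on one side, a small loop handle on the other, no arched handle), 50 mm above the plate; loose, 182 mm across, 152 mm high. Stands on the other plate, within about 25 mm of its middle.
- shaker: Small salt shaker, 44 mm across, 90 mm high, loose on the worktop to the left; origin under its middle. A bystander.
- mug: Mug, 82 mm across, 92 mm high, loose on the worktop to the left; origin under its middle. A bystander.
- spice_a: Spice jar, 46 mm across, 109 mm high, loose on the worktop to the right; origin under its middle. A bystander.
- peeler: Vegetable peeler, 170 x 25 mm, 18 mm high, lying loose on the hob's deck between the two dials, roughly along the hob's x; origin under its middle. A bystander.

How it is judged:
At the end, for the whole second after the job is handed in: The dial of the plate that carries the kettle is within 0.2 rad of the ring mark (joint 0.0), the dial of the plate that carries the pot within 0.2 rad of the two-dot mark (joint 1.2), both at rest, and kettle and pot stand upright on their plates (centre within 60 mm of the plate's) (((horizontal distance between red_pot_center and left_plate below 0.06 m and horizontal distance between kettle_center and right_plate below 0.06 m and value of joint left_dial between 1 and 1.4 rad and value of joint right_dial between -0.2 and 0.2 rad) or (horizontal distance between red_pot_center and right_plate below 0.06 m and horizontal distance between kettle_center and left_plate below 0.06 m and value of joint right_dial between 1 and 1.4 rad and value of joint left_dial between -0.2 and 0.2 rad)) and velocity of joint left_dial between -0.05 and 0.05 rad/s and velocity of joint right_dial between -0.05 and 0.05 rad/s and angle between each of kettle, red_pot's own z axis and vertical below 0.1 rad); the robot touches nothing.
It fails at once if the kettle is lifted, carried or shoved away (more than 30 mm) or tipped over (distance of kettle_center from where it was at the start of the episode above 0.03 m or angle between kettle's own z axis and vertical above 0.3 rad).
It fails at once if the pot is lifted, carried or shoved away (more than 30 mm) or tipped over (distance of red_pot_center from where it was at the start of the episode above 0.03 m or angle between red_pot's own z axis and vertical above 0.3 rad).
It fails at once if the shaker, the mug or the spice jar is lifted, carried or shoved away (more than 30 mm) or tipped over (distance of any of shaker, mug, spice_a from where it was at the start of the episode above 0.03 m or angle between any of shaker, mug, spice_a's own z axis and vertical above 0.4 rad).
It fails at once if the peeler is lifted, carried or shoved away (more than 30 mm) (distance of peeler from where it was at the start of the episode above 0.03 m).
It also fails if it takes over 72 s, if anything falls off the work surface, if the arm or the gripper's body presses on something with over 40 N, if the wrist force passes 120 N, or if a joint passes its speed limit or range.

## Working session

There is one attempt and no reset: what is moved stays moved. The work goes in short steps, Python scripts to look and compute and a shell command to move; the robot and the scene stay as the last step left them, time stands still between calls to the robot, and variables do not carry over. Pictures are saved under pics/ and viewed, at most 10 in all, crops included, and the job is handed in when it is done.

```bash
mkdir -p pics; cat > h.py <<'E'
import numpy as np, cv2
from plant import ctrl
from scipy.spatial.transform import Rotation as R
def cam(n):
    s=ctrl.get_state(); c=ctrl.read_camera(n)
    if n=="wrist":
        T=np.eye(4);T[:3,:3]=R.from_quat(s["tcp_rot"]).as_matrix();T[:3,3]=s["eef_pos"]
        T=T@np.array(c["tool_from_camera"]); c["xyz"]=T[:3,3]; c["rotation"]=T[:3,:3]
    c["R"]=np.array(c["rotation"]).reshape(3,3); c["xyz"]=np.array(c["xyz"]); return c
def ray(c,u,v):
    K=np.array(c["camera_matrix"]); d=np.array([(u-K[0,2])/K[0,0],-(v-K[1,2])/K[1,1],-1.]); return c["R"]@d
def onz(c,u,v,z):
    d=ray(c,u,v); return c["xyz"]+d*(z-c["xyz"][2])/d[2]
def dep(c,u,v): return c["xyz"]+ray(c,u,v)*float(c["depth"][int(v),int(u)])
def cloud(c):
    K=np.array(c["camera_matrix"]); v,u=np.mgrid[:420,:560]
    d=np.stack([(u-K[0,2])/K[0,0],-(v-K[1,2])/K[1,1],-np.ones(u.shape)],-1)*c["depth"][...,None]
    return d@c["R"].T+c["xyz"]
def save(c,f): cv2.imwrite("pics/"+f,c["img"][...,::-1])
E
python3 - <<'E'
from h import *
s=ctrl.get_state();print(s)
cs=[cam(n) for n in("scene","side")]
for c in cs: print(c["xyz"],c["R"].round(2).tolist(),c["camera_matrix"])
i=np.hstack([c["img"] for c in cs]);
save(cs[0],"scene.png");save(cs[1],"side.png")
import pickle;pickle.dump(cs,open("c0.pkl","wb"))
E
```

```text
{'time': 0.0, 'qpos': array([-1.39300866e+00,  2.87173005e-01,  1.57817972e+00, -1.30552658e-05,
        1.27859820e+00, -1.50018099e-01]), 'dq': array([ 9.81411638e-06, -2.99942281e-04,  4.57328666e-04, -2.29801105e-04,
        1.43140073e-03,  5.91749456e-04]), 'joint_efforts': array([ 7.06992741e-04, -4.05976439e+01, -2.92623031e+01, -5.22754772e-05,
        5.81347893e-03, -3.92203731e-06]), 'eef_pos': array([ 0.21722307, -0.63839724,  0.22994081]), 'tcp_rot': array([ 9.86596972e-01,  1.63171764e-01, -2.26196014e-05, -1.17893252e-03]), 'contact_force': array([-0.43547426, -0.63880502,  0.03309777]), 'wrist_torque': array([ 0.05603096,  0.00835167, -0.06004387]), 'finger_force': 0.0, 'opening': 1.0003172760734103}Traceback (most recent call last):
  File "<stdin>", line 3, in <module>
  File "h.py", line 9, in cam
    c["R"]=np.array(c["rotation"]).reshape(3,3); c["xyz"]=np.array(c["xyz"]); return c
           ~~~~~~~~~~~~~~~~~~~~~~~~~~~~~~~^^^^^
ValueError: cannot reshape array of size 4 into shape (3,3)
```

```bash
sed -i 's/c\["R"\]=np.array(c\["rotation"\]).reshape(3,3)/r=np.array(c["rotation"]); c["R"]=R.from_quat(r).as_matrix() if r.size==4 else r/' h.py
python3 - <<'E'
from h import *
cs=[cam(n) for n in("scene","side")]
for c in cs: print(c["xyz"],c["R"].round(2).tolist(),c["camera_matrix"])
save(cs[0],"scene.png");save(cs[1],"side.png")
import pickle;pickle.dump(cs,open("c0.pkl","wb"))
E
```

```text
[-0.16625746 -1.32460964  0.71631374] [[0.88, 0.16, -0.44], [-0.47, 0.35, -0.81], [0.02, 0.92, 0.39]] [[472.58919244   0.         276.28453805]
 [  0.         472.58919244 208.82020243]
 [  0.           0.           1.        ]]
[0.02322578 1.07192841 1.12362456] [[-0.92, 0.24, -0.31], [-0.39, -0.59, 0.71], [-0.02, 0.77, 0.64]] [[499.8252155    0.         264.22287279]
 [  0.         499.8252155  205.84386706]
 [  0.           0.           1.        ]]
```

View pics/scene.png

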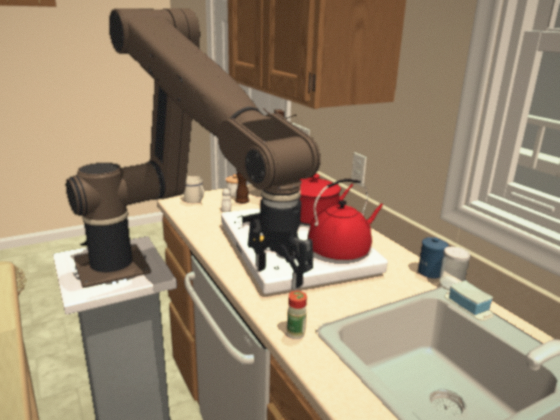

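View pics/side.png

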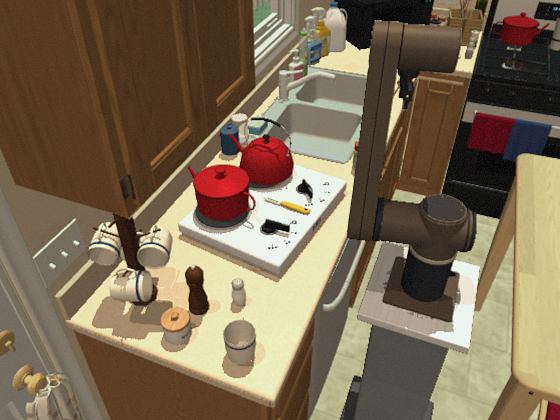

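The kettle (side px 267,160) is on the right plate and the pot (222,192) on the left. The left dial is near (275,227) and the right dial near (305,188). Both are black with tabs, and the peeler lies between them at (290,206).

```bash
python3 - <<'E'
from h import *
import pickle;cs=pickle.load(open("c0.pkl","rb")); c=cs[1]
P=cloud(c); ok=c["depth"]>0
m=ok&(abs(P[...,2]-.055)<.006)&(c["img"].min(-1)>120)
m=m&(P[...,0]>.2)&(P[...,0]<1.2)&(abs(P[...,1])<.6)
n,l,st,ce=cv2.connectedComponentsWithStats(m.astype(np.uint8)); k=1+st[1:,4].argmax(); m=l==k
p=P[m][:,:2]; r=cv2.minAreaRect((p*1000).astype(np.float32)); print(r,cv2.boxPoints(r).round().tolist(),np.median(P[m][:,2]))
# dark tab tops
d=ok&(c["img"].max(-1)<70)&(P[...,2]>.065)&(P[...,2]<.11)&(P[...,0]>.3)&(P[...,0]<.9)&(abs(P[...,1])<.5)
n,l,st,ce=cv2.connectedComponentsWithStats(d.astype(np.uint8))
for k in range(1,n):
  if st[k,4]>15: q=P[l==k]; print(st[k],ce[k].round(),q.min(0).round(3),q.max(0).round(3))
cr=c["img"][165:265,230:350]; cv2.imwrite("pics/crop.png",cv2.resize(cr,None,fx=6.5,fy=6,interpolation=2)[...,::-1])
E
```

```text
((551.1784057617188, -147.422119140625), (497.84393310546875, 385.9332580566406), 81.61359405517578) [[324.0, -366.0], [706.0, -422.0], [778.0, 71.0], [397.0, 127.0]] 0.055551688354908535
[220 132  13  10  70] [225. 138.] [ 0.818 -0.434  0.067] [ 0.873 -0.411  0.098]
[233 132   6   7  21] [236. 135.] [ 0.805 -0.461  0.065] [ 0.816 -0.432  0.098]
[298 180  14  18 103] [305. 188.] [ 0.41  -0.261  0.065] [ 0.475 -0.193  0.099]
[249 183  18   5  34] [257. 185.] [ 0.579 -0.214  0.065] [ 0.64  -0.188  0.073]
[196 207  14  16  57] [202. 216.] [ 0.674 -0.014  0.065] [0.746 0.045 0.071]
[208 210  41  17 147] [229. 220.] [ 0.579 -0.061  0.065] [0.675 0.049 0.076]
[262 220  27  12 195] [274. 226.] [ 0.422 -0.019  0.066] [0.507 0.008 0.098]
[189 286  16  14 146] [196. 292.] [0.547 0.305 0.065] [0.583 0.333 0.11 ]
```

View pics/crop.png

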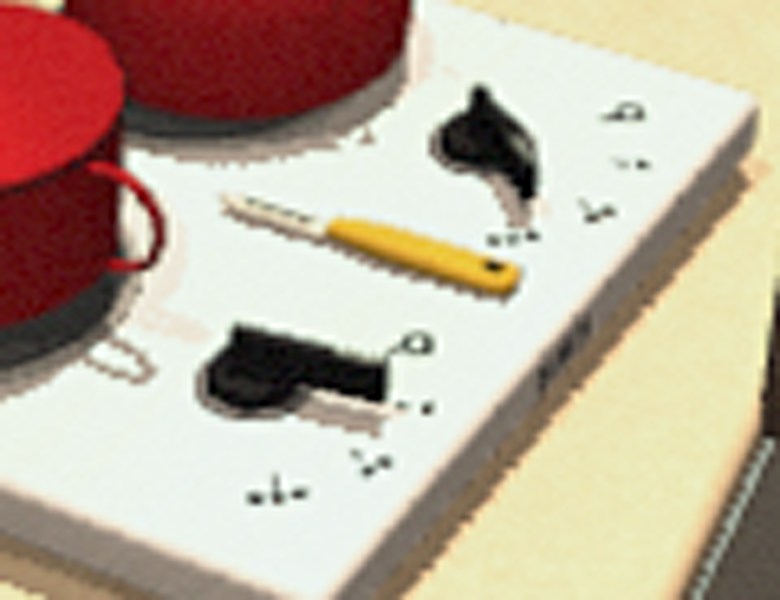

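The crop shows the left tab just past the ring towards one dot, and the right tab close to three dots. Left has to go clockwise to two dots, and right counter-clockwise to the ring. I'll move to a vantage above the dials with the fingers shut.

```bash
F='{"dx":33,"dy":-39,"dz":-10,"twist":27}'; python3 -m pendant '[{"dx":0,"dy":0,"dz":-6,"twist":0},{"dx":33,"dy":-39,"dz":-10,"twist":27},{"dx":33,"dy":-39,"dz":-10,"twist":27},{"dx":33,"dy":-39,"dz":-10,"twist":27},{"dx":33,"dy":-39,"dz":-10,"twist":27},{"dx":33,"dy":-39,"dz":-10,"twist":27},{"dx":33,"dy":-39,"dz":-10,"twist":27},{"dx":33,"dy":-39,"dz":-10,"twist":27},{"dx":33,"dy":-39,"dz":-10,"twist":27},{"dx":33,"dy":-39,"dz":-10,"twist":27}]' 0
python3 - <<'E'
from h import *
s=ctrl.get_state(); print(s["eef_pos"],R.from_quat(s["tcp_rot"]).as_matrix().round(3).tolist())
c=cam("wrist");save(c,"w1.png");print(c["xyz"],c["R"].round(2).tolist())
import pickle;pickle.dump(c,open("w1.pkl","wb"))
P=cloud(c)
m=(c["depth"]>0)&(P[...,2]>.084)&(P[...,2]<.1)&(c["img"].max(-1)<90)
n,l,st,ce=cv2.connectedComponentsWithStats(m.astype(np.uint8))
for k in range(1,n):
  if st[k,4]>40: q=P[l==k]; print(st[k],q.min(0).round(3),q.max(0).round(3),q.mean(0).round(3))
E
```

```text
time: 1.4
eef_pos: [0.4049, -0.1606, 0.3318]
tcp_rot: [0.998, -0.069, 0.001, 0.0]
contact_force: [0.3, -0.0, 1.1]
opening: -0.001
finger_force: 0.0
[ 0.40489702 -0.16061797  0.33176724] [[0.99, -0.138, 0.001], [-0.138, -0.99, -0.0], [0.001, 0.0, -1.0]]
[ 0.487475   -0.17176864  0.47501086] [[-0.14, 0.94, 0.32], [-0.99, -0.13, -0.05], [-0.0, -0.32, 0.95]]
[130   0  61  41 304] [ 0.563 -0.092  0.084] [ 0.596 -0.03   0.1  ] [ 0.586 -0.055  0.093]
[300   0  90  52 290] [ 0.518 -0.291  0.084] [ 0.578 -0.205  0.1  ] [ 0.542 -0.238  0.096]
[137 104  28  71 702] [ 0.421 -0.021  0.084] [ 0.503 -0.011  0.096] [ 0.466 -0.017  0.092]
[310 106  54  58 634] [ 0.409 -0.263  0.084] [ 0.466 -0.198  0.095] [ 0.44  -0.232  0.092]
```

View pics/w1.png

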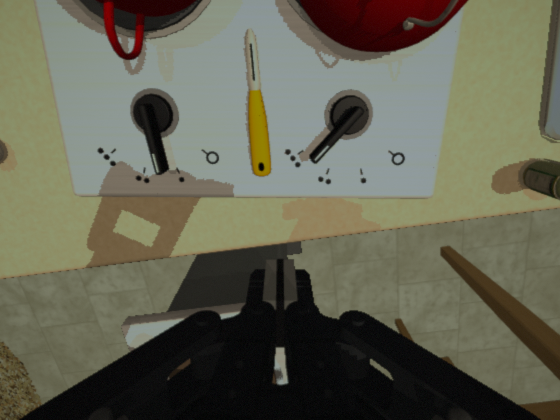

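The wrist view shows the left hub at (151,112) with its tab tip at (162,170), between one and two dots. The right hub is at (348,113), its tab tip at (316,158), near three dots. The rings are at (212,157) and (398,158).

```bash
cat >> h.py <<'E'
H=np.array([.551,-.147]);yaw=-.146
def tabs(c,hob):
    P=cloud(c); m=(c["depth"]>0)&(P[...,2]>.086)&(P[...,2]<.1)&(c["img"].max(-1)<90)
    for nm,y in(("L",.12),("R",-.12)):
        O,yw=hob; M=np.array([[np.cos(yw),-np.sin(yw)],[np.sin(yw),np.cos(yw)]])
        h=(P[...,:2]-O)@M; d=h-[-.125,y]
        k=m&(np.hypot(*np.moveaxis(d,-1,0))<.085)&(h[...,0]<-.03)
        q=d[k]; vx,vy,x0,y0=cv2.fitLine(q.astype(np.float32),cv2.DIST_L1,0,1e-4,1e-4).ravel()
        if vx>0: vx,vy=-vx,-vy
        t=q@[vx,vy]; tip=np.array([x0,y0])+np.array([vx,vy])*(np.percentile(t,98)-(x0*vx+y0*vy))
        f=lambda a,b:np.pi+.9-(np.arctan2(b,a)%(2*np.pi))
        print(nm,"q line %.3f"%f(vx,vy),"q tip %.3f"%f(*tip),"tip",tip.round(3),"offaxis mm %.1f"%(1000*(x0*vy-y0*vx)),k.sum())
E
python3 - <<'E'
from h import *
import pickle;c=pickle.load(open("w1.pkl","rb"))
P=cloud(c);g=c["img"].astype(int)
m=(c["depth"]>0)&(abs(P[...,2]-.055)<.005)&(P[...,0]<.72)&(abs(P[...,1]+.15)<.3)&(P[...,0]>.3)
r=cv2.minAreaRect((P[m][:,:2]*1000).astype(np.float32));print(r,cv2.boxPoints(r).round().tolist())
for u,v,z in((151,112,.068),(348,113,.068),(212,157,.056),(398,158,.056)): print(u,v,onz(c,u,v,z).round(4))
for yw in(-.146,):
  O=H+.0425*np.array([np.cos(yw),np.sin(yw)])
  for y in(.12,-.12):print("axis",O+np.array([[np.cos(yw),-np.sin(yw)],[np.sin(yw),np.cos(yw)]])@[-.125,y])
  tabs(c,(O,yw))
E
```

```text
((480.62200927734375, -134.3140869140625), (487.0943603515625, 231.88795471191406), 81.75712585449219) [[331.0, -359.0], [560.0, -392.0], [630.0, 90.0], [401.0, 123.0]]
151 112 [ 0.493  -0.0159  0.068 ]
348 113 [ 0.459  -0.2501  0.068 ]
212 157 [ 0.428  -0.0746  0.056 ]
398 158 [ 0.3934 -0.3124  0.056 ]
axis [ 0.48683555 -0.01627444]
axis [ 0.4519199  -0.25372106]
L q line 0.734 q tip 0.721 tip [-0.062 -0.011] offaxis mm -0.8 653
R q line 1.439 q tip 1.601 tip [-0.049  0.041] offaxis mm 10.3 746
```

```bash
python3 - <<'E'
from h import *
import pickle
c1=pickle.load(open("w1.pkl","rb"));cs=pickle.load(open("c0.pkl","rb"))
a=.144;M=np.array([[np.cos(a),np.sin(a)],[-np.sin(a),np.cos(a)]])
for c in(c1,cs[1]):
  P=cloud(c);g=c["img"].astype(int);h=(P[...,:2]-[.491,-.0155])@M
  red=(c["depth"]>0)&(g[...,0]>70)&(g[...,0]>2*g[...,1])&(abs(h[...,1]+.12)<.3)&(h[...,0]<.4)&(h[...,0]>0)
  for n,k in(("pot",red&(h[...,1]>-.11)),("kettle",red&(h[...,1]<-.13))):
    for lo,hi in((.06,.12),(.12,.17),(.17,.3)):
      z=k&(P[...,2]>lo)&(P[...,2]<hi)
      if z.sum()>20:
        i=np.argsort(h[...,0][z])[10]; print(n,lo,hi,h[z][i].round(3),P[z][i,2].round(3))
c=c1;P=cloud(c);h=(P[...,:2]-[.491,-.0155])@M;g=c["img"].astype(int)
y=(c["depth"]>0)&(g[...,0]>120)&(g[...,2]<60)&(g[...,1]>90)&(abs(h[...,1]+.12)<.1)&(P[...,2]>.05)
print(h[y].min(0),h[y].max(0),P[y][:,2].max())
E
```

```text
pot 0.06 0.12 [ 0.063 -0.009] 0.112
pot 0.12 0.17 [ 0.059 -0.008] 0.151
kettle 0.12 0.17 [ 0.085 -0.256] 0.152
pot 0.06 0.12 [ 0.086 -0.007] 0.1
pot 0.12 0.17 [ 0.064 -0.011] 0.151
pot 0.17 0.3 [ 0.099 -0.015] 0.171
kettle 0.06 0.12 [ 0.066 -0.233] 0.109
kettle 0.12 0.17 [ 0.071 -0.263] 0.123
kettle 0.17 0.3 [ 0.102 -0.273] 0.174
[-0.07528281 -0.14270824] [ 0.02749736 -0.11767893] 0.07350624493463864
```

```bash
python3 -m pendant '[{"dx":1,"dy":-5,"dz":3},{"dx":2,"dy":-10,"dz":6},{"dx":2,"dy":-10,"dz":11},{"dx":2,"dy":-10,"dz":16},{"dx":2,"dy":-10,"dz":21},{"dx":2,"dy":-10,"dz":24},{"dx":2,"dy":-10,"dz":25.2},{"dx":2,"dy":-10,"dz":25.2},{"dx":2,"dy":-10,"dz":25.2}]' 0
python3 - <<'E'
from h import *
c=cam("wrist");save(c,"w2.png")
s=ctrl.get_state();p=s["eef_pos"];a=.144;M=np.array([[np.cos(a),np.sin(a)],[-np.sin(a),np.cos(a)]])
print(s["time"],(p[:2]-[.491,-.0155])@M,p[2],s["contact_force"])
E
```

```text
1.5 [-0.06455271 -0.1580198 ] 0.331334764387181 [ 0.62073966 -0.12675679 -0.23447481]$[0]: bad value
```

View pics/w2.png

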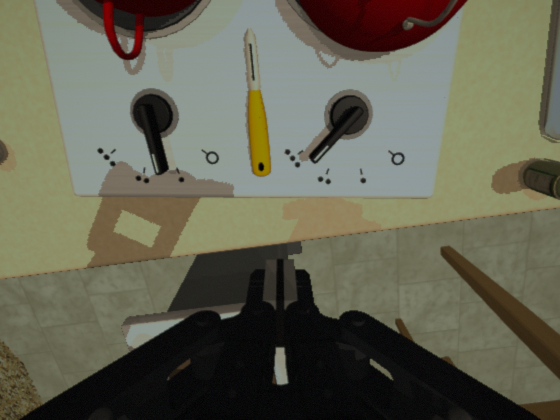

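The call was refused because the rows need "twist", so the view hasn't changed. I'll resend it with twist included.

```bash
cat >> h.py <<'E'
def where():
    s=ctrl.get_state();p=s["eef_pos"];a=.144;M=np.array([[np.cos(a),np.sin(a)],[-np.sin(a),np.cos(a)]])
    print("t",s["time"],"L",((p[:2]-[.491,-.0155])@M).round(4),"R",((p[:2]-[.457,-.2515])@M).round(4),"z",p[2].round(4),s["contact_force"].round(1),"toolx yaw",np.arctan2(*R.from_quat(s["tcp_rot"]).as_matrix()[[1,0],0]).round(3))
E
python3 -m pendant '[{"dx":1,"dy":-5,"dz":3,"twist":0},{"dx":2,"dy":-10,"dz":6,"twist":0},{"dx":2,"dy":-10,"dz":11,"twist":0},{"dx":2,"dy":-10,"dz":16,"twist":0},{"dx":2,"dy":-10,"dz":21,"twist":0},{"dx":2,"dy":-10,"dz":24,"twist":0},{"dx":2,"dy":-10,"dz":25.2,"twist":0},{"dx":2,"dy":-10,"dz":25.2,"twist":0}]' 0
python3 - <<'E'
from h import *
c=cam("wrist");save(c,"w3.png");where()
E
```

```text
time: 2.5
eef_pos: [0.438, -0.0684, 0.0789]
tcp_rot: [0.997, -0.072, -0.001, -0.0]
contact_force: [-0.7, -0.8, 0.1]
opening: 0.002
finger_force: 0.0
t 2.55 L [-0.0439 -0.0599] R [-0.0442  0.1785] z 0.08 [ 0.1 -0.1 -0.6] toolx yaw -0.145
```

View pics/w3.png

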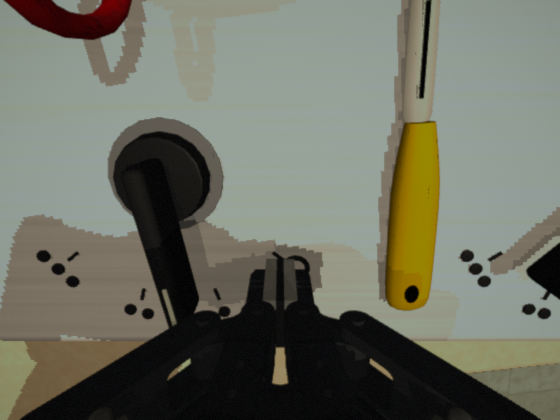

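The fingertips (280,262) are to the right of the left tab (170,240), with the peeler clear. I'll push left, back off and look.

```bash
python3 -m pendant '[{"dx":0,"dy":-1.5,"dz":0,"twist":0},{"dx":0,"dy":-2.5,"dz":0,"twist":0},{"dx":0,"dy":-3.2,"dz":0,"twist":0},{"dx":0,"dy":-3.9,"dz":0,"twist":0},{"dx":0,"dy":-4.5,"dz":0,"twist":0},{"dx":0,"dy":-5,"dz":0,"twist":0},{"dx":0,"dy":-5,"dz":0,"twist":0},{"dx":0,"dy":-5,"dz":0,"twist":0}]' 0
python3 -c "
from h import *
where()"
python3 -m pendant '[{"dx":0,"dy":2,"dz":0,"twist":0},{"dx":0,"dy":5,"dz":-3,"twist":0},{"dx":0,"dy":8,"dz":-8,"twist":0},{"dx":0,"dy":10,"dz":-13,"twist":0},{"dx":-2,"dy":12,"dz":-18,"twist":0},{"dx":-2,"dy":12,"dz":-18,"twist":0},{"dx":-2,"dy":12,"dz":-18,"twist":0}]' 0
python3 - <<'E'
from h import *
where();c=cam("wrist");save(c,"w4.png")
yw=-.144;O=np.array([.491,-.0155])-np.array([[np.cos(yw),-np.sin(yw)],[np.sin(yw),np.cos(yw)]])@[-.125,.12]
tabs(c,(O,yw))
E
```

```text
time: 3.55
eef_pos: [0.4456, -0.0177, 0.0793]
tcp_rot: [0.997, -0.072, 0.0, -0.0]
contact_force: [-0.6, -0.5, 1.3]
opening: 0.003
finger_force: 0.2
t 3.55 L [-0.0446 -0.0087] R [-0.0448  0.2297] z 0.0793 [-0.6 -0.5  1.3] toolx yaw -0.144
time: 4.42
eef_pos: [0.4083, -0.1336, 0.2587]
tcp_rot: [0.997, -0.072, -0.0, -0.0]
contact_force: [0.2, 0.3, -0.1]
opening: -0.004
finger_force: 0.0
t 4.425 L [-0.0649 -0.1288] R [-0.0651  0.1097] z 0.2587 [ 0.2  0.3 -0.1] toolx yaw -0.144
L q line 1.133 q tip 1.122 tip [-0.065  0.015] offaxis mm -0.7 993
R q line 1.353 q tip 1.508 tip [-0.054  0.037] offaxis mm 10.1 1294
```

View pics/w4.png

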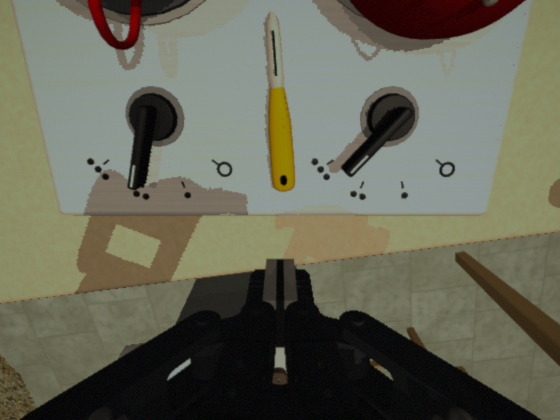

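Left tab now points at the two-dot mark (tip at (137,186), dots at (136–146,195)). Next is the right dial: I'll descend between its tab and the peeler, then sweep towards the ring.

```bash
python3 -m pendant '[{"dx":1.5,"dy":2,"dz":4,"twist":0},{"dx":2.5,"dy":3.5,"dz":8,"twist":0},{"dx":2.5,"dy":3.5,"dz":12,"twist":0},{"dx":2.5,"dy":3.5,"dz":15.5,"twist":0},{"dx":2.5,"dy":3.5,"dz":17.9,"twist":0},{"dx":2.5,"dy":3.5,"dz":17.9,"twist":0},{"dx":2.5,"dy":3.5,"dz":17.9,"twist":0}]' 0
python3 - <<'E'
from h import *
c=cam("wrist");save(c,"w5.png");where()
E
```

```text
time: 5.35
eef_pos: [0.4284, -0.1717, 0.0803]
tcp_rot: [0.997, -0.071, -0.0, -0.0]
contact_force: [0.1, 0.0, 0.1]
opening: -0.001
finger_force: 0.0
t 5.4 L [-0.039  -0.1639] R [-0.0393  0.0745] z 0.081 [ 0.1 -0.4  0.1] toolx yaw -0.143
```

View pics/w5.png

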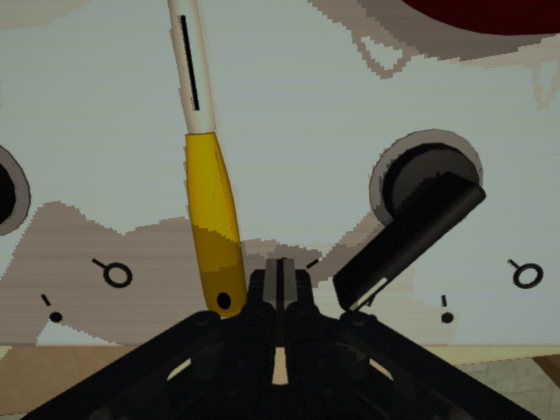

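The fingertips are between the peeler and the right tab's front-left face. Now the sweep.

```bash
python3 -m pendant '[{"dx":0,"dy":1.5,"dz":0,"twist":0},{"dx":0,"dy":2.7,"dz":0,"twist":0},{"dx":-0.4,"dy":4.1,"dz":0,"twist":0},{"dx":-0.4,"dy":5.5,"dz":0,"twist":0},{"dx":-0.7,"dy":6.4,"dz":0,"twist":0},{"dx":-0.8,"dy":7.2,"dz":0,"twist":0},{"dx":-0.5,"dy":8,"dz":0,"twist":0},{"dx":-0.1,"dy":8.8,"dz":0,"twist":0},{"dx":-0.1,"dy":8.8,"dz":0,"twist":0},{"dx":-0.1,"dy":8.8,"dz":0,"twist":0}]' 0
python3 -c "
from h import *
where()"
python3 -m pendant '[{"dx":-1,"dy":-2,"dz":0,"twist":0},{"dx":-1.5,"dy":-4,"dz":-4,"twist":0},{"dx":-2,"dy":-6,"dz":-9,"twist":0},{"dx":-2,"dy":-8,"dz":-14,"twist":0},{"dx":-2,"dy":-11,"dz":-19,"twist":0},{"dx":-2,"dy":-11,"dz":-19,"twist":0},{"dx":-2,"dy":-11,"dz":-19,"twist":0}]' 0
python3 - <<'E'
from h import *
where();c=cam("wrist");save(c,"w6.png");import pickle;pickle.dump(c,open("w6.pkl","wb"))
yw=-.144;O=np.array([.491,-.0155])-np.array([[np.cos(yw),-np.sin(yw)],[np.sin(yw),np.cos(yw)]])@[-.125,.12]
tabs(c,(O,yw));tabs(cam("side"),(O,yw))
cv2.imwrite("pics/w6c.png",cv2.resize(c["img"][60:240,60:500],(800,330),interpolation=2)[...,::-1])
E
```

```text
time: 6.65
eef_pos: [0.4151, -0.2598, 0.0806]
tcp_rot: [0.997, -0.072, 0.0, 0.001]
contact_force: [0.1, 0.1, 0.4]
opening: -0.001
finger_force: 0.0
t 6.65 L [-0.0401 -0.2526] R [-0.0403 -0.0142] z 0.0806 [0.1 0.1 0.4] toolx yaw -0.143
time: 7.52
eef_pos: [0.4105, -0.1473, 0.27]
tcp_rot: [0.997, -0.071, 0.0, 0.0]
contact_force: [0.3, -0.8, -0.4]
opening: -0.001
finger_force: 0.0
t 7.525 L [-0.0608 -0.142 ] R [-0.061   0.0964] z 0.27 [ 0.3 -0.8 -0.4] toolx yaw -0.143
L q line 1.137 q tip 1.125 tip [-0.065  0.015] offaxis mm -0.9 936
R q line 0.484 q tip 0.324 tip [-0.053 -0.034] offaxis mm -10.0 1101
L q line 1.208 q tip 1.231 tip [-0.067  0.023] offaxis mm 1.7 54
R q line 0.126 q tip 0.177 tip [-0.049 -0.044] offaxis mm 3.4 48
```

View pics/w6c.png

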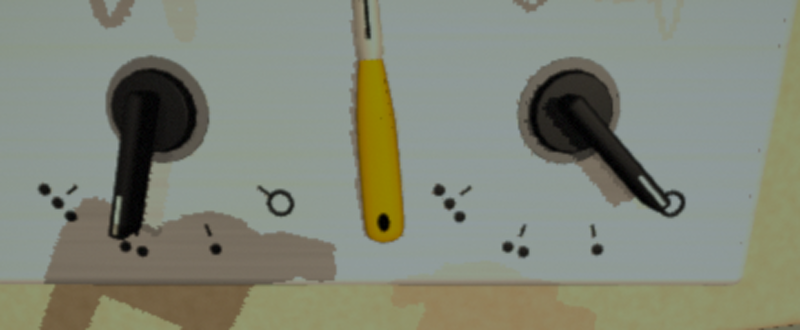

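Left tab reaches the two-dot mark (crop tip ~(120,235)) and right tab points at the ring (tip ~(665,212), ring (673,203)). I'll put numbers on it using the tab's top end points.

```bash
python3 - <<'E'
from h import *
import pickle;c=pickle.load(open("w6.pkl","rb"))
a=.144;M=np.array([[np.cos(a),np.sin(a)],[-np.sin(a),np.cos(a)]])
f=lambda d:np.pi+.9-(np.arctan2(d[1],d[0])%(2*np.pi))
U=lambda x,y,z:onz(c,60+x*.55,60+y*180/330,z)[:2]
for n,ax,tip,back,l1,l2 in(("L",[.491,-.0155],(118,235),(140,97),(119,195),(115,235)),("R",[.457,-.2515],(663,212),(572,102),(641,178),(658,205))):
  t=U(*tip,.093);b=U(*back,.093);print(n,"tip-axis",f((t-ax)@M),np.hypot(*(t-ax)),"tip-back",f((t-b)@M),"line",f((U(*l2,.093)-U(*l1,.093))@M),"back-axis",(b-ax)@M)
for n,p,ax in(("Lhub",(155,110),[.491,-.0155]),("Rhub",(570,110),[.457,-.2515])): print(n,(U(*p,.068)-ax)@M)
E
```

```text
L tip-axis 1.1478192850363018 0.06680575958915845 tip-back 1.1997908558997854 line 1.14763622139689 back-axis [ 0.00886115 -0.0063715 ]
R tip-axis 0.14753831882885926 0.07099652754841938 tip-back 0.13446994289124614 line 0.2466326362482718 back-axis [0.00620969 0.00725449]
Lhub [ 0.00079785 -0.00330033]
Rhub [0.00063256 0.00096914]
```

Left is about 1.17, which is good. Right is about 0.15, too close to the limit, so I'll nudge it a little further.

```bash
python3 -m pendant '[{"dx":0.6,"dy":5,"dz":3,"twist":0},{"dx":0.6,"dy":9.1,"dz":7,"twist":0},{"dx":0.6,"dy":9.1,"dz":12,"twist":0},{"dx":0.6,"dy":9.1,"dz":16,"twist":0},{"dx":0.6,"dy":9.1,"dz":19,"twist":0},{"dx":0.6,"dy":9.1,"dz":19,"twist":0},{"dx":1.6,"dy":10.5,"dz":19,"twist":0},{"dx":2.2,"dy":11.1,"dz":19,"twist":0},{"dx":2.6,"dy":11.5,"dz":19,"twist":0},{"dx":2.6,"dy":11.5,"dz":19,"twist":0}]' 0
python3 -c "
from h import *
where()"
python3 -m pendant '[{"dx":-1,"dy":-2,"dz":0,"twist":0},{"dx":-2,"dy":-3,"dz":-4,"twist":0},{"dx":-2,"dy":-4,"dz":-9,"twist":0},{"dx":-2,"dy":-7,"dz":-14,"twist":0},{"dx":-2.5,"dy":-11.5,"dz":-19,"twist":0},{"dx":-2.5,"dy":-11.5,"dz":-19,"twist":0},{"dx":-2.5,"dy":-11.5,"dz":-19,"twist":0}]' 0
python3 - <<'E'
from h import *
where();c=cam("wrist");import pickle;pickle.dump(c,open("w7.pkl","wb"))
yw=-.144;O=np.array([.491,-.0155])-np.array([[np.cos(yw),-np.sin(yw)],[np.sin(yw),np.cos(yw)]])@[-.125,.12]
tabs(c,(O,yw));tabs(cam("side"),(O,yw))
cv2.imwrite("pics/w7c.png",cv2.resize(c["img"][60:240,60:500],(800,330),interpolation=2)[...,::-1])
E
```

```text
time: 8.88
eef_pos: [0.4199, -0.2651, 0.081]
tcp_rot: [0.997, -0.072, -0.0, -0.0]
contact_force: [-3.0, 1.9, 2.8]
opening: 0.002
finger_force: 1.7
t 8.875 L [-0.0345 -0.2573] R [-0.0347 -0.0188] z 0.081 [-3.   1.9  2.8] toolx yaw -0.143
time: 9.75
eef_pos: [0.4119, -0.1474, 0.2706]
tcp_rot: [0.997, -0.071, 0.001, 0.001]
contact_force: [0.6, -0.1, -0.5]
opening: -0.002
finger_force: 0.0
t 9.75 L [-0.0593 -0.1419] R [-0.0595  0.0965] z 0.2706 [ 0.6 -0.1 -0.5] toolx yaw -0.142
L q line 1.135 q tip 1.125 tip [-0.065  0.015] offaxis mm -0.7 933
R q line 0.437 q tip 0.219 tip [-0.047 -0.038] offaxis mm -13.1 1068
L q line 1.185 q tip 1.206 tip [-0.066  0.021] offaxis mm 1.4 53
R q line -0.032 q tip 0.024 tip [-0.041 -0.05 ] offaxis mm 3.6 47
```

View pics/w7c.png

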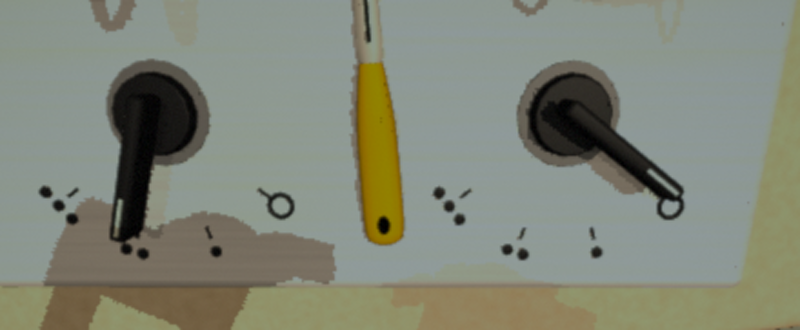

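Right tab (tip ~(680,193)) now points at about 0.0 and covers the ring; left is about 1.17. The peeler hasn't moved and the robot is clear.

```bash
python3 -c "
from plant import ctrl
print(ctrl.sign_off())"
```

```text
the job is handed in; nothing more can be done
None
```

The job is handed in: the right dial, under the kettle, is at the ring mark (about 0.0 rad), and the left dial, under the pot, is at the two-dot mark (about 1.17 rad); the peeler did not move, the arm never reached the other things, and the verdict was not shown.

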